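# Fit the drill chuck to the indexing head

### The arm

A 6-joint arm with a two-finger parallel gripper is mounted at the origin on a cart in front of the work surface, level with it; the furniture and walls round the work are solid. World frame = base frame: x ahead of the robot, y to its left, z up, the work surface at z = 0. Lengths are in m, angles in rad, forces in N, time in s.
With the tool pointing down it reaches from about 0.35 to 0.85 m from the base axis. Payload 8.1 kg.
Tool frame: the origin (TCP) lies on the centre line of the jaws, within the pads' length; the fingertips stand 14 mm ahead of it and the grasp point (between the pads) lies 5 mm behind it; z points along the fingers, x is the direction in which the jaws open and shut, and the axes are right-handed (so a half turn about z gives the same grasp; the last joint's range is limited). The gripper opens to 85 mm and grips with 20 to 120 N. Pads are 22 mm wide; open, the fingers measure 114 mm over their backs; the gripper's body (76 mm by 85 mm) begins 54 mm behind the grasp point. The pads swing forward as they close: fully open they stand 13 mm farther back than shut.
Start: joints at [-1.223, 0.13, 1.488, -0, 1.523, -0.085], TCP at [0.252, -0.545, 0.245] pointing down, gripper open.
Joint ranges: [-2.96, 2.96], [-0.89, 2.26], [0.02, 2.5], [-1.34, 4.48], [0, 2.73], [-2.66, 2.66]. Speed limits (rad/s): [2.39, 2.39, 2.79, 3.14, 3.14, 3.14].

### API

Orientations are given as [roll, pitch, yaw] about the fixed x, y, z axes, in that order (R = Rz(yaw) Ry(pitch) Rx(roll)).
In Python, from plant import readout, cams, workorder gives the robot as it stands. The module is installed in compiled form; this text tells all that it offers.
- The arm moves only by the tool play_rows, never from a script. Its argument "plan" is a list of rows, each an object with "grip": the opening in per cent of the stroke, from 0 (shut) to 100 (fully open); "translation": the shift along the tool's x, y, z in cm, a list of three; "rot": the turn, a rotation vector about the tool's x, y, z in degrees, a list of three. A call has 1 to 12 rows; each row shifts and turns the commanded pose from where the row before left it, along the tool's axes as they then stand; what a row does not reach is not made up. A row lasts 1/10 s, in which the tool goes at most 50 mm and 8.59 degrees, less where a joint would pass 70% of its speed; a pose out of reach is approached as far as the arm can. A call with a gripper value outside its range is refused whole. The fingers move at their own pace and stop on an object; "grip_force" is the grip in N (left out, the last holds). Time passes only in rows, so rows that do not move let the fingers close. It gives the time, the measured TCP pose, the force and the opening at its end, in the units of the state.
- readout.get_state(): the state, without advancing time (a new reading comes with each control period).
- cams.read_camera(name): name is "scene" or "top" or "wrist"; returns a dict with "color" (400x640x3 uint8, red, green, blue), "camera_matrix" (3x3 intrinsics, pixels), "pose" (4x4, takes a point from camera to world coordinates); the wrist camera has in their place "mount" (4x4, takes a point from camera to tool coordinates, whose origin is the TCP and whose axes are the tool frame's). Camera axes: x right, y up, looking along -z (the intrinsics and any distortion apply to the point x, -y, -z); pixel columns grow to the right and rows downward; lengths in m; the calibration is good to about 2 mm. A picture is of the moment at which its call begins: read the wrist's pose just before it. There is no depth.
- workorder.job_done(): hands the job in, once; it reports no verdict.
The state is a dict: "time": time; "joint_positions": joint angles; "qd": joint speeds; "joint_torque": joint torques, N m; "ee_pos": TCP position; "eef_rot": TCP orientation; "ft_force": force on the tool from outside, world axes, zero at the start; "wrist_torque": the same for the moment, N m; "grip_width": finger opening in m.
Only numpy, scipy, OpenCV 4.12 (cv2) and the standard library are available. Lean on these libraries where they do the work, as an engineer would, in place of code of your own. Each camera call takes 0.05 s, during which the arm holds its last target. There are 200 camera calls.

### The job

Fit the drill chuck to the indexing head: lift the arbor with the drill chuck out of the wooden rack, lower its tapered shank into the upright spindle and turn it under light pressure until its two slots drop over the drive dogs and the flange sits fully home on the spindle nose; never force it (60 N against the head is too much). Then swing the keeper lever right across to its stop so that its blade lies over the flange. Leave the other two arbors in the rack and the things around undisturbed, and let go of everything.

Things in the scene. Friction and masses are not known exactly. Their poses are not given: they have to be found in the camera images.
- drill_chuck: The arbor to fit, about 0.42 kg: drill chuck on top, tapered shank below, upright in one of the rack's seats. Origin: centre of the underside of its round steel flange (54 mm diameter, z 0 to 12), z up along the axis. Two drive slots, 13.5 mm wide, are cut through the flange's rim at +y and -y, from 17.5 mm off the axis outwards. Yaw varies within about 0.9 rad either way.
- chuck_sleeve (a point): Where to hold the drill chuck: on its axis, 38 mm above the origin, inside the dark knurled sleeve (34 mm diameter, from 17 to 51 mm above the origin). Pads centred here leave the fingertips just clear of the flange. Above it a nose cone and three small jaws reach 70 mm above the origin.
- shank_end (a point): Lower end of the drill chuck's shank, 38 mm below the origin. The shank is a plain cone: 30 mm diameter at the flange, 19 mm at this end.
- collet_arbor: Bystander in the rack: same shank and flange, but above the flange a plain body 28 mm in diameter and a wider notched dark nut, 39 mm, 55 mm above the origin in all. Origin at the centre of the flange's underside.
- dead_centre: Bystander in the rack: same shank and flange, but above the flange a plain body 30 mm in diameter ending in a sharp point 62 mm above the origin. Origin at the centre of the flange's underside.
- rack: Fixed block of pale wood, 74 x 252 x 50 mm (x, y, z), origin at the centre of its underside. Three upright seats of 34 mm diameter at y = -85, 0 and +85 mm; the flanges lie on its top and the shanks hang in the holes, so an arbor must rise 40 mm to be free.
- head: Fixed indexing head: grey casting, base 150 x 124 mm, crank towards -x at y = +50 mm (below z 70 mm), upright steel spindle of 67 mm diameter in the middle, its nose face at z 92 mm. Origin: centre of its underside, z up. The spindle is stiff to turn (0.4 N m) and stays put under light pressure; steel on steel is lightly oiled (friction about 0.3). Force against it adds up all contacts, side forces in the taper included.
- spindle_mouth (a point): On the spindle's axis in its nose face, with the head's axes; the arbor's origin lies here when home. Bore: same taper as the shank, 0.5 mm to spare at the side, mouth 33 mm over its chamfer. Two dogs stand on the face 180 degrees apart: 11.5 mm wide, 8 mm high, 19 to 30 mm off the axis. They lie on a line turned 0.15 to 1.45 rad anticlockwise from the head's y: the angle is not measured; see it or feel for it.
- dog_top (a point): On the spindle's axis, 8 mm above the nose face: the arbor's origin is at this height while its flange still rides on the dogs. Dogs and slots are chamfered 1 mm; slots are 2 mm wider than dogs, so they drop over within about 0.04 rad of true. The arbor looks the same after half a turn.
- keeper (a joint): Keeper lever on an upright axis at x = 0, y = -47 mm of the head. 0 = open: handle to the head's -x, short blade to +x. Grows anticlockwise seen from above to 1.57 rad, its stop: handle to -y, blade to +y over the flange. The blade passes 2 mm over a flange that is home and can foul one that stands high. Friction about 0.06 N m; stays where left; starts at 0 to 0.25 rad.
- keeper_knob (a point): Upright black knob on the end of the keeper's handle, 50 mm from the keeper's axis: about 11 mm in diameter, from 111 to 142 mm above the bench, nothing under it but the 5 mm handle. This point is on its axis, 128 mm above the bench. Push it from the side, or pinch it from above.
- clear_round_box: Bystander: round clear plastic box of beads, 60 mm in diameter, 44 mm high, to the right of the head and behind it. Origin at the centre of its underside.
- stack_dish_02: Bystander: small white round dish, 63 mm in diameter, 22 mm high, behind the gap between rack and head. Origin at the centre of its underside.
There are look-alikes about, which are no part of the job. Leave any red look-alike of the drill_chuck alone.

How it is judged:
By the outcome, as a careful person would: the job done as asked, in the order asked, and still so for the second after the job is handed in, with the robot touching nothing.
It also fails if it takes over 67 s, if anything falls off the work surface, if the arm or the gripper's body presses on something with over 40 N, if the wrist force passes 120 N, or if a joint passes its speed limit or range.

## Working session

There is one attempt and no reset: what is moved stays moved. The work goes in short steps, Python scripts to look and compute and a tool call to move; the robot and the scene stay as the last step left them, time stands still between calls to the robot, and variables do not carry over. Pictures are saved under pics/ and viewed, about 8 in all and at most 12, crops included, and the job is handed in when it is done.

Besides the shell and the picture viewer there is one more tool, called after "Request:" as name(argument=value, ...), one argument or row to a line, values as JSON. play_rows: Moves the arm, as the interface text tells. Its arguments: {"type":"object","properties":{"plan":{"type":"array","items":{"type":"object","properties":{"grip":{"type":"number"},"translation":{"type":"array","items":{"type":"number"}},"rot":{"type":"array","items":{"type":"number"}}}}},"grip_force":{"type":"number"}},"required":["plan"]}

```bash
mkdir -p pics
cat > h.py <<'E'
import numpy as np, cv2
from scipy.spatial.transform import Rotation as Ro
from plant import readout, cams, workorder
def cam(n):
    s=readout.get_state(); d=cams.read_camera(n)
    if n=="wrist":
        T=np.eye(4); T[:3,:3]=Ro.from_euler('xyz',s['eef_rot']).as_matrix(); T[:3,3]=s['ee_pos']; P=T@d['mount']
    else: P=d['pose']
    return d['color'],d['camera_matrix'],P,d
def ray(K,P,u,v,z):
    r=P[:3,:3]@(np.array([1,-1,-1])*(np.linalg.inv(K)@[u,v,1])); o=P[:3,3]
    return o+r*(z-o[2])/r[2]
def proj(K,P,p):
    q=P[:3,:3].T@(np.array(p)-P[:3,3]); q=K@(q*[1,-1,-1]); return q[:2]/q[2]
def save(im,f): cv2.imwrite('pics/'+f,cv2.cvtColor(im,cv2.COLOR_RGB2BGR))
E
python3 - <<'E'
from h import *
for n in("scene","top"):
    c,K,P,d=cam(n); save(c,n+'0.png'); print(n,d.keys(),K.tolist(),np.round(P,4).tolist())
    np.savez(n+'.npz',c=c,K=K,P=P)
print(readout.get_state())
E
```

```text
scene dict_keys(['color', 'camera_matrix', 'pose']) [[391.7091408042731, 0.0, 319.58010809108697], [0.0, 391.7091408042731, 196.05395123121536], [0.0, 0.0, 1.0]] [[-0.862, 0.279, -0.4232, 0.0781], [-0.5069, -0.4733, 0.7205, 0.6534], [0.0007, 0.8356, 0.5494, 0.6509], [0.0, 0.0, 0.0, 1.0]]
top dict_keys(['color', 'camera_matrix', 'pose']) [[448.7505227925227, 0.0, 321.5488821619213], [0.0, 448.7505227925227, 203.5698508485485], [0.0, 0.0, 1.0]] [[-0.0024, 0.995, -0.0995, 0.4227], [-1.0, -0.002, 0.004, -0.0895], [0.0038, 0.0995, 0.995, 1.1729], [0.0, 0.0, 0.0, 1.0]]
{'time': 0.1, 'joint_positions': array([-1.22338452e+00,  1.31091898e-01,  1.48919301e+00, -4.66996731e-05,
        1.52300962e+00, -8.54306072e-02]), 'qd': array([-1.30548781e-03, -2.73968406e-03, -2.74498945e-03,  7.14225812e-05,
       -1.47105588e-03, -5.99882384e-05]), 'joint_torque': array([ 1.26074301e-03, -5.70953143e+01, -5.01941729e+01, -1.45682402e-04,
        8.22689908e-03, -1.29852433e-04]), 'ee_pos': array([ 0.25149451, -0.54421349,  0.24433315]), 'eef_rot': array([-3.14149391e+00,  1.69965263e-03, -1.13795156e+00]), 'ft_force': array([-0.41215689,  0.23648725, -0.04533319]), 'wrist_torque': array([-0.0001019 , -0.03274216,  0.03907062]), 'grip_width': 0.08535493307994585}
```

View pics/top0.png

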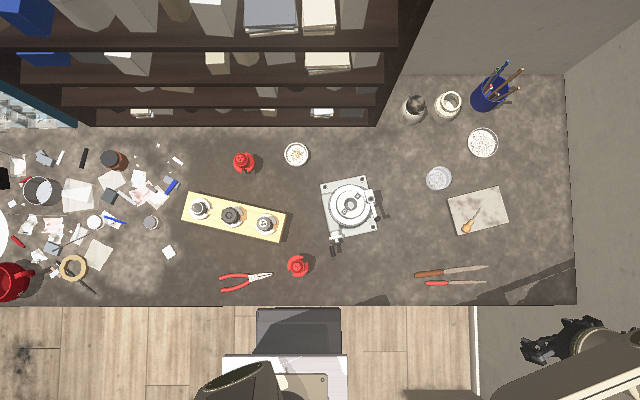

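View pics/scene0.png

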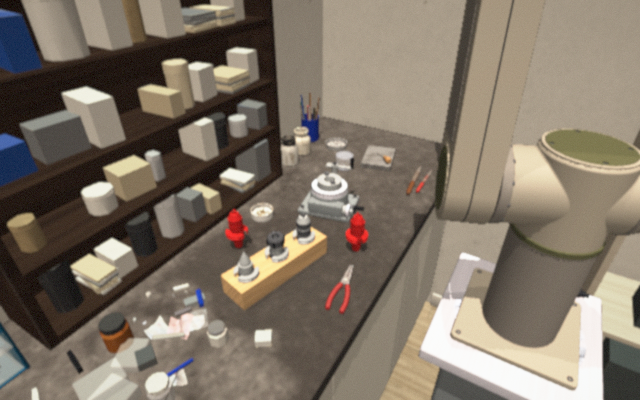

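Top view: the rack runs (183,205)–(287,228) with arbors at (200,208), (232,215) and (265,224), and the head is at (350,205). Candidates for the drill chuck:
- Red look-alikes at top (243,161) and (298,265): excluded by colour.
- Pointed dead centre at scene (246,265).
- Collet with wide nut at scene (277,243).
- Sleeve with cone at scene (304,228), top (265,224): this is my choice.

Next I check it in a close crop.

Run:
```python
from h import *
a=np.load('top.npz');c=a['c'];b=np.load('scene.npz')['c']
A=cv2.resize(c[170:260,175:295],(800,600),interpolation=cv2.INTER_CUBIC)[:, :]
A=cv2.resize(A,(400,300)); B=cv2.resize(b[195:315,215:375],(400,300),interpolation=cv2.INTER_CUBIC)
C=cv2.resize(c[165:255,310:430],(400,300),interpolation=cv2.INTER_CUBIC);D=cv2.resize(b[160:235,285:385],(400,300),interpolation=cv2.INTER_CUBIC)
save(np.vstack([np.hstack([A,B]),np.hstack([C,D])]),'crop0.png')
# wood mask
hsv=cv2.cvtColor(c,cv2.COLOR_RGB2HSV); m=cv2.inRange(hsv,(15,60,150),(35,255,255)); m[:, :150]=0; m[:,300:]=0;m[:185]=0;m[250:]=0
pts=cv2.findNonZero(m); r=cv2.minAreaRect(pts); print(r)
K,P=a['K'],a['P']
bx=cv2.boxPoints(r); w=np.array([ray(K,P,u,v,.05) for u,v in bx]); print(w, np.linalg.norm(w-np.roll(w,1,0),axis=1))
for u,v,z in((265,224,.12),(265,226,.062),(350,205,.092),(352,205,.1)): print(ray(K,P,u,v,z))
```

```text
((222.68756103515625, 214.1716766357422), (122.01374053955078, 30.20768165588379), 13.54793930053711)
[[ 0.5081138   0.31109292  0.05      ]
 [ 0.58232649  0.29574954  0.05      ]
 [ 0.50940917 -0.00369351  0.05      ]
 [ 0.43606747  0.01352813  0.05      ]] [0.3061625  0.07578221 0.30819325 0.07533651]
[0.48006119 0.03898773 0.12      ]
[0.47827095 0.0460172  0.062     ]
[ 0.52714009 -0.16278041  0.092     ]
[ 0.52635703 -0.16704486  0.1       ]
```

View pics/crop0.png

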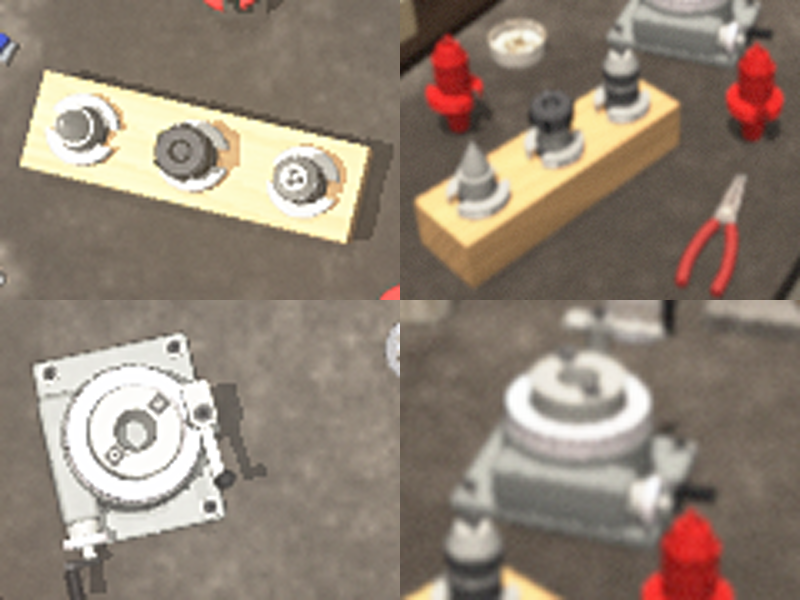

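The crop shows the choice is right: the arbor nearest the head has a dark knurled sleeve, a nose cone and three jaws. The dogs show at crop (160,403) and (115,455), about 0.86 rad anticlockwise from world y. The head's yaw is about 0.2. Moving over the head first for a close look.

Request:
play_rows(
  plan=[
    {"grip": 100, "translation": [-1.9, -3.4, -0.8], "rot": [0, 0, 0]},
    {"grip": 100, "translation": [-1.9, -3.4, -0.8], "rot": [0, 0, 0]},
    {"grip": 100, "translation": [-1.9, -3.4, -0.8], "rot": [0, 0, 0]},
    {"grip": 100, "translation": [-1.9, -3.4, -0.8], "rot": [0, 0, 0]},
    {"grip": 100, "translation": [-1.9, -3.4, -0.8], "rot": [0, 0, 0]},
    {"grip": 100, "translation": [-1.9, -3.4, -0.8], "rot": [0, 0, 0]},
    {"grip": 100, "translation": [-1.9, -3.4, -0.8], "rot": [0, 0, 0]},
    {"grip": 100, "translation": [-1.9, -3.4, -0.8], "rot": [0, 0, 0]},
    {"grip": 100, "translation": [-1.9, -3.4, -0.8], "rot": [0, 0, 0]},
    {"grip": 100, "translation": [-1.9, -3.4, -0.8], "rot": [0, 0, 0]},
    {"grip": 100, "translation": [-1.9, -3.4, 0], "rot": [0, 0, 0]},
    {"grip": 100, "translation": [-1.9, -3.4, 0], "rot": [0, 0, 0]},
  ],
)

```text
time: 1.3
ee_pos: [0.5271, -0.1651, 0.3253]
eef_rot: [-3.142, -0.0, -1.138]
ft_force: [0.3, -0.2, 0.3]
grip_width: 0.0857
```

Request:
play_rows(
  plan=[
    {"grip": 100, "translation": [0, 0, 0], "rot": [0, 0, -8]},
    {"grip": 100, "translation": [0, 0, 0], "rot": [0, 0, -8]},
    {"grip": 100, "translation": [0, 0, 0], "rot": [0, 0, -8]},
    {"grip": 100, "translation": [0, 0, 0], "rot": [0, 0, -8]},
    {"grip": 100, "translation": [0, 0, 0], "rot": [0, 0, -8]},
    {"grip": 100, "translation": [0, 0, 0], "rot": [0, 0, -8]},
    {"grip": 100, "translation": [0, 0, 0], "rot": [0, 0, -8]},
    {"grip": 100, "translation": [0, 0, 0], "rot": [0, 0, -8]},
    {"grip": 100, "translation": [0, 0, 0], "rot": [0, 0, -7]},
    {"grip": 100, "translation": [0, 0, 0], "rot": [0, 0, -6]},
    {"grip": 100, "translation": [0, 0, 0], "rot": [0, 0, 0]},
  ],
)

```text
time: 2.4
ee_pos: [0.5262, -0.1665, 0.3248]
eef_rot: [-3.141, 0.001, 0.208]
ft_force: [-0.3, -0.5, -0.1]
grip_width: 0.0854
```

Run:
```python
from h import *
s=readout.get_state();print(s['time'],s['ee_pos'],s['eef_rot'])
c,K,P,d=cam("wrist"); np.savez('w1.npz',c=c,K=K,P=P); save(c,'w1.png'); print(K.tolist(),np.round(d['mount'],4).tolist(),d.keys())
```

```text
2.4 [ 0.52619946 -0.16650426  0.32477451] [-3.14107403e+00  8.14050648e-04  2.07539247e-01]
[[353.23112663716586, 0.0, 316.089213916237], [0.0, 353.23112663716586, 200.33158367982082], [0.0, 0.0, 1.0]] [[1.0, 0.0, 0.0007, -0.0003], [0.0002, -0.9551, -0.2962, -0.0758], [0.0006, 0.2962, -0.9551, -0.1281], [0.0, 0.0, 0.0, 1.0]] dict_keys(['color', 'camera_matrix', 'mount'])
```

View pics/w1.png

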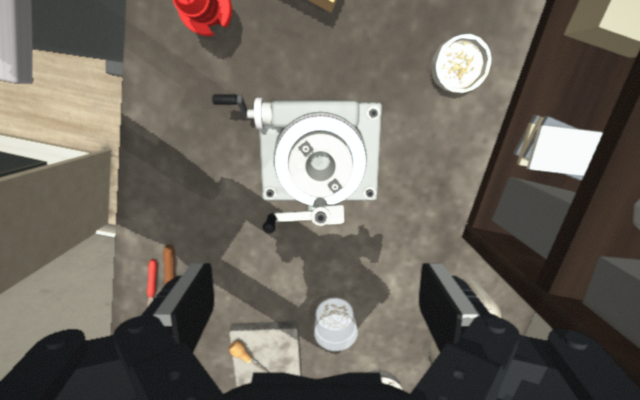

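The wrist view is centred on the head: bore at (320,165), dogs at (306,148) and (335,186), keeper pivot at (320,216), knob at (269,222), crank at upper left. Moving over the chuck and measuring both from wrist views.

Request:
play_rows(
  plan=[
    {"grip": 100, "translation": [0, -3, 0.5]},
    {"grip": 100, "translation": [0, -3, 1]},
    {"grip": 100, "translation": [0, -3, 1]},
    {"grip": 100, "translation": [0, -3, 1]},
    {"grip": 100, "translation": [0, -3, 1]},
    {"grip": 100, "translation": [0, -3, 0.5]},
    {"grip": 100, "translation": [0, -3, 0]},
    {"grip": 100, "translation": [0, 0, 0]},
    {"grip": 100, "translation": [0, 0, 0]},
  ],
)

```text
invalid input at $.plan[0]: expected keys grip, translation, rot
```

Run:
```python
from h import *
s=readout.get_state();print(s['time'],s['ee_pos'],s['eef_rot'])
c,K,P,d=cam("wrist"); np.savez('w2.npz',c=c,K=K,P=P)
a=np.load('w1.npz')
q=proj(K,P,[.481,.041,.09]);print(q)
u,v=q.astype(int); u0,v0=max(u-65,0),max(v-80,0); print('w2 crop off',u0,v0)
A=cv2.resize(c[v0:v0+150,u0:u0+130],(520,600),interpolation=cv2.INTER_CUBIC)
B=cv2.resize(a['c'][110:240,285:355],(280,520),interpolation=cv2.INTER_CUBIC); B=np.vstack([B,np.zeros((80,280,3),np.uint8)])
save(np.hstack([A,B]),'crop2.png')
# wood top edges
hsv=cv2.cvtColor(c,cv2.COLOR_RGB2HSV); m=cv2.inRange(hsv,(12,50,120),(35,255,255)); m=cv2.morphologyEx(m,cv2.MORPH_OPEN,np.ones((5,5)))
cs,_=cv2.findContours(m,0,2); k=max(cs,key=cv2.contourArea); h=cv2.approxPolyDP(cv2.convexHull(k),4,True)[:,0]
for p in h: print(p,np.round(ray(K,P,*p,.05),4))
# nose disc in w1 via bright region inside ring: bore ellipse
g=cv2.cvtColor(a['c'],cv2.COLOR_RGB2GRAY)[120:210,270:370]
for t in (60,90,120,150,180):
    cs,_=cv2.findContours(255-cv2.inRange(g,t,255),1,2)
    for k in cs:
        if len(k)>=20:
            e=cv2.fitEllipse(k); x,y=e[0][0]+270,e[0][1]+120
            if abs(x-320)<12 and abs(y-165)<15: print(t,np.round((x,y)+e[1],1),np.round(ray(a['K'],a['P'],x,y,.092),4),'d',np.array(e[1])*.0)
```

```text
2.45 [ 0.52625745 -0.16649885  0.3248421 ] [-3.14111850e+00  6.68438965e-04  2.03666433e-01]
[314.0810396  -73.86257424]
w2 crop off 249 0
[33 51] [ 0.209  -0.1133  0.05  ]
[102  60] [ 0.2807 -0.1076  0.05  ]
[121  78] [ 0.3013 -0.1219  0.05  ]
[116 200] [ 0.3012 -0.2626  0.05  ]
[  0 134] [ 0.1698 -0.2101  0.05  ]
[ 0 83] [ 0.173  -0.1536  0.05  ]
150 [320.  164.6  24.   26.4] [ 0.5289 -0.163   0.092 ] d [0. 0.]
180 [320.  162.7  15.   19.6] [ 0.5285 -0.1611  0.092 ] d [0. 0.]
180 [317.6 162.3  27.7  40.9] [ 0.526  -0.1612  0.092 ] d [0. 0.]
```

View pics/crop2.png

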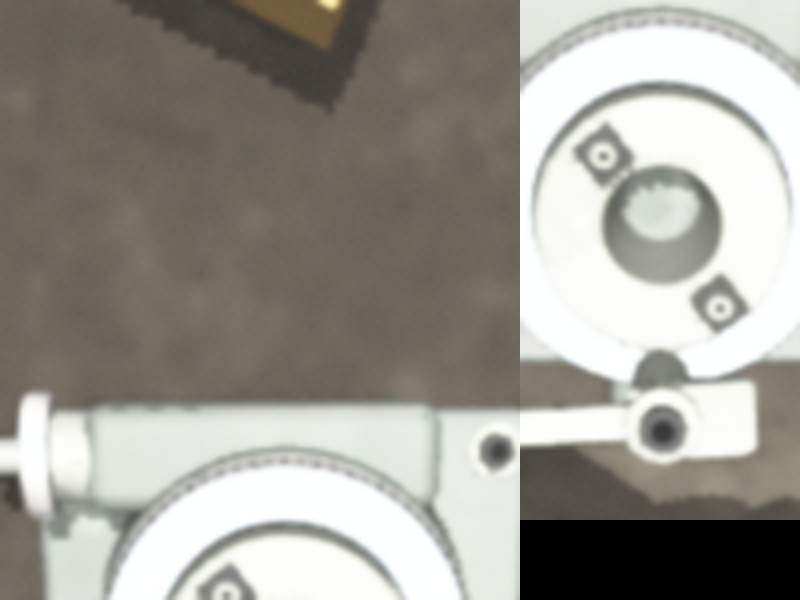

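The move was refused because the `rot` key was missing, so the left crop shows the head area. The right crop is useful: bore centre at wrist px (320.0,165.7), dog tops at (305.4,148.6) and (334.6,186.4). Repeating the move.

Request:
play_rows(
  plan=[
    {"grip": 100, "translation": [0, -3, 0.5], "rot": [0, 0, 0]},
    {"grip": 100, "translation": [0, -3, 1], "rot": [0, 0, 0]},
    {"grip": 100, "translation": [0, -3, 1], "rot": [0, 0, 0]},
    {"grip": 100, "translation": [0, -3, 1], "rot": [0, 0, 0]},
    {"grip": 100, "translation": [0, -3, 1], "rot": [0, 0, 0]},
    {"grip": 100, "translation": [0, -3, 0.5], "rot": [0, 0, 0]},
    {"grip": 100, "translation": [0, -3, 0], "rot": [0, 0, 0]},
    {"grip": 100, "translation": [0, 0, 0], "rot": [0, 0, 0]},
    {"grip": 100, "translation": [0, 0, 0], "rot": [0, 0, 0]},
  ],
)

```text
time: 3.4
ee_pos: [0.4834, 0.0394, 0.2754]
eef_rot: [3.141, -0.0, 0.206]
ft_force: [0.3, 0.5, -0.0]
grip_width: 0.0853
```

Run:
```python
from h import *
s=readout.get_state();print(s['time'],s['ee_pos'],s['eef_rot'])
c,K,P,d=cam("wrist"); np.savez('w2.npz',c=c,K=K,P=P)
a=np.load('w1.npz')
q=proj(K,P,[.481,.041,.09]);print(q)
u,v=q.astype(int); u0,v0=u-80,max(v-60,0); print('w2 crop off',u0,v0)
A=cv2.resize(c[v0:v0+120,u0:u0+160],(800,600),interpolation=cv2.INTER_CUBIC); save(A,'crop3.png')
hsv=cv2.cvtColor(c,cv2.COLOR_RGB2HSV); m=cv2.inRange(hsv,(12,50,120),(35,255,255)); m=cv2.morphologyEx(m,cv2.MORPH_OPEN,np.ones((5,5)))
cs,_=cv2.findContours(m,0,2); k=max(cs,key=cv2.contourArea); h=cv2.approxPolyDP(cv2.convexHull(k),3,True)[:,0]
for p in h: print(p,np.round(ray(K,P,*p,.05),4))
k1,p1=a['K'],a['P']
print('bore',ray(k1,p1,320.0,165.75,.092)); d1=ray(k1,p1,305.4,148.6,.1);d2=ray(k1,p1,334.6,186.4,.1);e=d1-d2
print('dogs',d1,d2,(d1+d2)/2,np.linalg.norm(e),'ang from y',np.arctan2(-e[0],e[1]))
print('nose disc', [ray(k1,p1,285+(x-520)/4-.4,110+216/4-.4,.092) for x in (533,792)])
print('knob/pivot',ray(k1,p1,269,222,.142),ray(k1,p1,320,217.6,.12))
```

```text
3.4 [0.48343866 0.0393787  0.27536908] [ 3.14123897e+00 -1.78278963e-04  2.05663112e-01]
[314.3130416  175.63588449]
w2 crop off 234 115
[440   0] [0.5598 0.2116 0.05  ]
[333 212] [ 0.5101 -0.0029  0.05  ]
[268 185] [0.4378 0.0122 0.05  ]
[348   0] [0.4796 0.1949 0.05  ]
bore [ 0.52915601 -0.16420043  0.092     ]
dogs [ 0.51080179 -0.1485695   0.1       ] [ 0.54803298 -0.18069853  0.1       ] [ 0.52941738 -0.16463402  0.1       ] 0.04917759530104328 ang from y 0.85882624358254
nose disc [array([ 0.49607885, -0.16885386,  0.092     ]), array([ 0.56173442, -0.15502547,  0.092     ])]
knob/pivot [ 0.49090146 -0.21663286  0.142     ] [ 0.5387345  -0.21023819  0.12      ]
```

View pics/crop3.png

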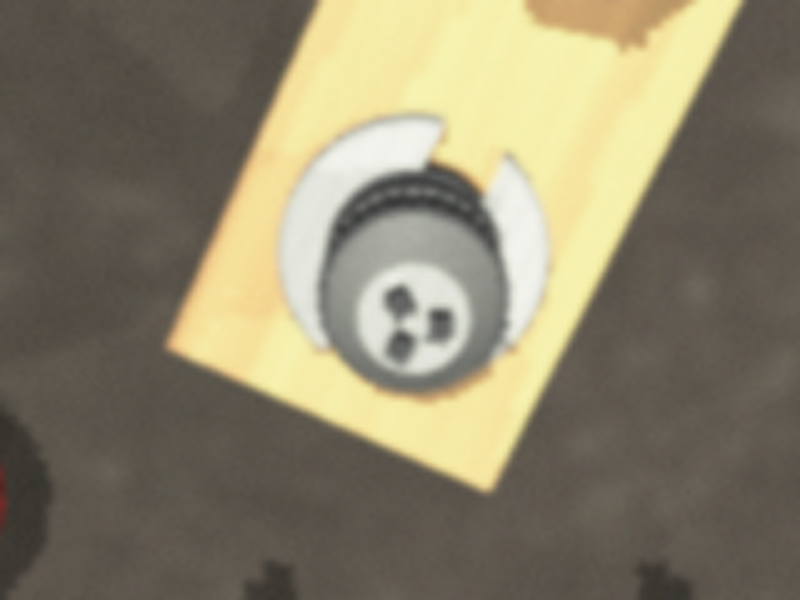

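The crop shows the chuck in its seat: nose face centre at crop (413,320), flange centre about (415,249), slot mouth between (443,120) and (505,153). Computing positions.

Run:
```python
from h import *
a=np.load('w2.npz');K,P=a['K'],a['P']
f=lambda x,y,z: ray(K,P,234+x/5-.4,115+y/5-.4,z)
print('nose',f(413,320,.113),f(413,320,.118)); L,R=f(279,249,.062),f(551,249,.062); print('flange',L,R,(L+R)/2,np.linalg.norm(L-R)); print('top rim',f(415,113,.062))
o1,o2,i1,i2=f(443,120,.062),f(505,153,.062),f(430,160,.062),f(490,188,.062)
for p,q in((o1,o2),(i1,i2)): d=q-p; print('slot w',np.linalg.norm(d),'ang',np.arctan2(d[1],d[0]))
c=np.array([.4824,.0448]);
for m in((o1+o2)/2,(i1+i2)/2): e=m[:2]-c; print(np.linalg.norm(e),np.arctan2(-e[0],e[1]))
e=(o1+o2)/2-(i1+i2)/2; print(np.arctan2(-e[0],e[1]))
for e in (o1-i1,o2-i2): print(np.arctan2(-e[0],e[1]))
```

```text
nose [0.48210183 0.04413969 0.113     ] [0.48185327 0.04533554 0.118     ]
flange [0.455972   0.04058998 0.062     ] [0.508226  0.0514827 0.062    ] [0.482099   0.04603634 0.062     ] 0.05337726244577021
top rim [0.4766881  0.07195373 0.062     ]
slot w 0.013568827712134558 ang -0.27971031601724117
slot w 0.012873326771972332 ang -0.23057189140708825
0.025862784870946832 -0.24785489947227224
0.018219892918448086 -0.2914510235381049
-0.1445627286428727
-0.10617138274802232
-0.18672800129690953
```

Chuck axis (0.482, 0.0448), agreeing across the rack end, nose and flange. Flange width measures 53.4 mm and the slot 13.6 mm. Slot angle is about −0.26 and the dogs +0.859. Descending to the grasp, jaws across the rack.

Request:
play_rows(
  plan=[
    {"grip": 100, "translation": [0, -0.56, 1], "rot": [0, 0, 0]},
    {"grip": 100, "translation": [0, 0, 2], "rot": [0, 0, 8]},
    {"grip": 100, "translation": [0, 0, 2], "rot": [0, 0, 8]},
    {"grip": 100, "translation": [0, 0, 2], "rot": [0, 0, 7.6]},
    {"grip": 100, "translation": [0, 0, 2], "rot": [0, 0, 0]},
    {"grip": 100, "translation": [0, 0, 0], "rot": [0, 0, 0]},
    {"grip": 100, "translation": [0, 0, 0], "rot": [0, 0, 0]},
  ],
)

```text
time: 4.15
ee_pos: [0.482, 0.044, 0.1849]
eef_rot: [3.141, 0.001, -0.207]
ft_force: [-0.8, 0.0, 1.0]
grip_width: 0.0855
```

Run:
```python
from h import *
s=readout.get_state();print(s['time'],s['ee_pos'],s['eef_rot'],s['joint_positions'])
R=Ro.from_euler('xyz',s['eef_rot']).as_matrix(); print('to go (tool cm)',100*R.T@(np.array([.482,.0448,.083])-s['ee_pos']))
```

```text
4.15 [0.48200832 0.04403969 0.18491321] [ 3.14131846e+00  1.34391553e-03 -2.06693209e-01] [-1.48563844e-02 -1.50085536e-01  1.87782250e+00 -1.30875054e-05
  1.41522723e+00  1.91838677e-01]
to go (tool cm) [-2.72141745e-03 -7.70366473e-02  1.01913136e+01]
```

Request:
play_rows(
  grip_force=40,
  plan=[
    {"grip": 100, "translation": [0, -0.08, 2], "rot": [0, 0, 0]},
    {"grip": 100, "translation": [0, 0, 2], "rot": [0, 0, 0]},
    {"grip": 100, "translation": [0, 0, 2], "rot": [0, 0, 0]},
    {"grip": 100, "translation": [0, 0, 2], "rot": [0, 0, 0]},
    {"grip": 100, "translation": [0, 0, 1.2], "rot": [0, 0, 0]},
    {"grip": 100, "translation": [0, 0, 1], "rot": [0, 0, 0]},
    {"grip": 100, "translation": [0, 0, 0], "rot": [0, 0, 0]},
    {"grip": 100, "translation": [0, 0, 0], "rot": [0, 0, 0]},
  ],
)

```text
time: 4.95
ee_pos: [0.4831, 0.0452, 0.0841]
eef_rot: [-3.141, -0.001, -0.206]
ft_force: [-0.0, 1.1, -0.1]
grip_width: 0.0854
```

Request:
play_rows(
  plan=[
    {"grip": 30, "translation": [0, 0, 0], "rot": [0, 0, 0]},
    {"grip": 30, "translation": [0, 0, 0], "rot": [0, 0, 0]},
    {"grip": 30, "translation": [0, 0, 0], "rot": [0, 0, 0]},
    {"grip": 30, "translation": [0, 0, 0], "rot": [0, 0, 0]},
    {"grip": 30, "translation": [0, 0, 0], "rot": [0, 0, 0]},
    {"grip": 30, "translation": [0, 0, 0], "rot": [0, 0, 0]},
  ],
)

```text
time: 5.55
ee_pos: [0.4828, 0.0453, 0.0839]
eef_rot: [-3.141, -0.001, -0.206]
ft_force: [-2.5, 0.2, 6.2]
grip_width: 0.0329
```

Request:
play_rows(
  grip_force=60,
  plan=[
    {"grip": 0, "translation": [0, 0, 0], "rot": [0, 0, 0]},
    {"grip": 0, "translation": [0, 0, 0], "rot": [0, 0, 0]},
    {"grip": 0, "translation": [0, 0, -0.5], "rot": [0, 0, 0]},
    {"grip": 0, "translation": [0, 0, -1], "rot": [0, 0, 0]},
    {"grip": 0, "translation": [0, 0, -1], "rot": [0, 0, 0]},
    {"grip": 0, "translation": [0, 0, -1.5], "rot": [0, 0, 0]},
    {"grip": 0, "translation": [0, 0, -2], "rot": [0, 0, 0]},
    {"grip": 0, "translation": [0, 0, -2], "rot": [0, 0, 0]},
    {"grip": 0, "translation": [0, 0, -2], "rot": [0, 0, 0]},
    {"grip": 0, "translation": [0, 0, -2], "rot": [0, 0, 0]},
    {"grip": 0, "translation": [0, 0, 0], "rot": [0, 0, 0]},
    {"grip": 0, "translation": [0, 0, 0], "rot": [0, 0, 0]},
  ],
)

```text
time: 6.75
ee_pos: [0.4827, 0.0452, 0.2035]
eef_rot: [-3.141, -0.001, -0.206]
ft_force: [-0.1, 0.4, -5.4]
grip_width: 0.0325
```

Run:
```python
from h import *
s=readout.get_state();print(s['time'],s['ee_pos'],s['eef_rot'],s['ft_force'],s['wrist_torque'],s['grip_width'])
b,K,P,d=cam("scene"); q=proj(K,P,s['ee_pos']).astype(int);print(q)
c,K2,P2,d=cam("wrist"); np.savez('w3.npz',c=c,K=K2,P=P2); r=proj(K2,P2,s['ee_pos']).astype(int);print(r)
A=cv2.resize(b[q[1]-50:q[1]+70,q[0]-50:q[0]+50],(400,480),interpolation=cv2.INTER_CUBIC)
B=cv2.resize(c[220:400,245:395],(400,480),interpolation=cv2.INTER_CUBIC)
save(np.hstack([A,B]),'crop4.png')
```

```text
6.75 [0.48271348 0.04522762 0.20352252] [-3.14141153e+00 -1.07306224e-03 -2.06013783e-01] [-0.06293687  0.37080332 -5.42101235] [0.01449552 0.02523866 0.00126335] 0.032464846918620185
[300 183]
[318 285]
```

View pics/crop4.png

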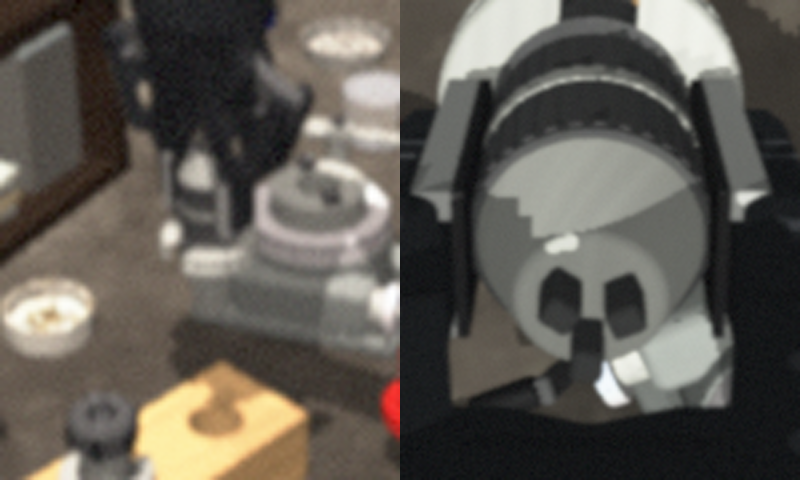

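Lifted: the chuck is held square in the jaws with an empty seat left behind. The slot shows at crop top (560–637, 0). Measuring its angle in the hand numerically.

Run:
```python
from h import *
a=np.load('w3.npz');c,K,P=a['c'],a['K'],a['P']
g=cv2.cvtColor(c,cv2.COLOR_RGB2GRAY).astype(int)
z=.2035-.0339+.012
for v in range(204,228,2):
    print(v,g[v,262:378:3].tolist())
rows=[]
for s in(-1,1):
  pts=[]
  for v in range(212,224):
    us=range(318,318+s*26,s)
    for u in us:
        if g[v,u]<160<=g[v,u+s]:
            pts.append(ray(K,P,u+s*(160-g[v,u])/(g[v,u+s]-g[v,u]),v,z)); break
  pts=np.array(pts); 
  if len(pts)>3:
    f=np.polyfit(pts[:,1],pts[:,0],1); print(s,len(pts),'edge ang from y',np.arctan(-f[0]),pts.mean(0)); rows.append(pts.mean(0))
m=np.mean(rows,0); e=m-np.array([.4827,.0452,m[2]]); print(m,np.linalg.norm(e),'slot ang',np.arctan2(-e[0],e[1]),'w',np.linalg.norm(rows[0]-rows[1]))
```

```text
204 [86, 88, 90, 109, 211, 223, 223, 220, 219, 215, 189, 151, 176, 204, 218, 153, 111, 110, 113, 114, 104, 89, 112, 133, 148, 152, 201, 226, 228, 228, 183, 158, 179, 122, 61, 85, 92, 90, 91]
206 [87, 90, 91, 103, 210, 223, 224, 220, 216, 175, 181, 215, 182, 136, 150, 204, 186, 149, 130, 115, 104, 117, 135, 145, 175, 214, 151, 176, 224, 228, 204, 160, 171, 108, 57, 62, 89, 90, 91]
208 [89, 93, 89, 99, 209, 224, 222, 214, 171, 185, 190, 153, 161, 189, 212, 222, 214, 191, 154, 114, 126, 136, 145, 144, 167, 132, 166, 199, 164, 219, 168, 160, 173, 100, 53, 56, 84, 88, 93]
210 [89, 92, 87, 100, 209, 223, 218, 165, 192, 170, 157, 204, 218, 224, 233, 218, 150, 97, 82, 83, 107, 134, 140, 146, 176, 193, 149, 156, 128, 136, 155, 161, 171, 91, 54, 56, 79, 91, 97]
212 [84, 88, 86, 98, 208, 222, 172, 197, 162, 167, 204, 220, 231, 236, 233, 129, 78, 77, 78, 82, 83, 96, 139, 144, 167, 223, 203, 167, 117, 149, 133, 159, 172, 89, 56, 54, 58, 88, 97]
214 [80, 83, 82, 98, 208, 196, 182, 146, 175, 208, 225, 229, 230, 235, 224, 78, 77, 75, 77, 80, 86, 80, 105, 145, 166, 237, 228, 217, 189, 141, 184, 145, 
[... 687 characters left out ...]
178, 235, 234, 239, 240, 239, 234, 213, 152, 132, 58, 56, 56, 57, 73]
224 [82, 82, 91, 169, 193, 221, 228, 229, 225, 227, 228, 228, 227, 225, 182, 50, 51, 46, 47, 44, 48, 46, 46, 43, 183, 235, 235, 239, 239, 238, 237, 234, 205, 170, 71, 58, 57, 57, 56]
226 [78, 78, 118, 174, 213, 225, 228, 227, 225, 226, 228, 228, 226, 225, 160, 58, 65, 72, 84, 83, 70, 58, 45, 44, 186, 234, 236, 238, 239, 238, 237, 241, 227, 180, 112, 58, 58, 57, 56]
-1 12 edge ang from y -0.35501259654597184 [0.48105717 0.06733932 0.1816    ]
1 12 edge ang from y -0.20687043951820844 [0.49363978 0.06471333 0.1816    ]
[0.48734848 0.06602632 0.1816    ] 0.02133879283478341 slot ang -0.21960232654207346 w 0.012853708575718705
```

Slot angle in the hand is about −0.25, consistent with before. Carrying it over the spindle, raised 2 cm, then turning to about 0.1 rad short of the dogs.

Request:
play_rows(
  plan=[
    {"grip": 0, "translation": [0.5, 1.2, -1], "rot": [0, 0, 0]},
    {"grip": 0, "translation": [1.1, 2.4, -1], "rot": [0, 0, 0]},
    {"grip": 0, "translation": [1.1, 2.4, 0], "rot": [0, 0, 0]},
    {"grip": 0, "translation": [1.1, 2.4, 0], "rot": [0, 0, 0]},
    {"grip": 0, "translation": [1.1, 2.4, 0], "rot": [0, 0, 0]},
    {"grip": 0, "translation": [1.1, 2.4, 0], "rot": [0, 0, 0]},
    {"grip": 0, "translation": [1.1, 2.4, 0], "rot": [0, 0, 0]},
    {"grip": 0, "translation": [1.1, 2.4, 0], "rot": [0, 0, 0]},
    {"grip": 0, "translation": [0.74, 1.57, 0], "rot": [0, 0, 0]},
    {"grip": 0, "translation": [0, 0, 0], "rot": [0, 0, 0]},
  ],
)

```text
time: 7.85
ee_pos: [0.5298, -0.1671, 0.2228]
eef_rot: [3.141, 0.001, -0.208]
ft_force: [-0.3, 1.2, -4.2]
grip_width: 0.032
```

Request:
play_rows(
  plan=[
    {"grip": 0, "translation": [0, 0, 0], "rot": [0, 0, -6]},
    {"grip": 0, "translation": [0, 0, 0], "rot": [0, 0, -7]},
    {"grip": 0, "translation": [0, 0, 0], "rot": [0, 0, -7]},
    {"grip": 0, "translation": [0, 0, 0], "rot": [0, 0, -7]},
    {"grip": 0, "translation": [0, 0, 0], "rot": [0, 0, -7]},
    {"grip": 0, "translation": [0, 0, 0], "rot": [0, 0, -7]},
    {"grip": 0, "translation": [0, 0, 0], "rot": [0, 0, -7]},
    {"grip": 0, "translation": [0, 0, 0], "rot": [0, 0, -6]},
    {"grip": 0, "translation": [0, 0, 0], "rot": [0, 0, -3.6]},
    {"grip": 0, "translation": [0, 0, 0], "rot": [0, 0, 0]},
    {"grip": 0, "translation": [0, 0, 0], "rot": [0, 0, 0]},
  ],
)

```text
time: 8.95
ee_pos: [0.5298, -0.1642, 0.2231]
eef_rot: [-3.141, 0.0, 0.798]
ft_force: [0.1, 0.2, -3.9]
grip_width: 0.0325
```

```bash
cat > go.py <<'E'
from h import *
import sys
t=np.array([float(x) for x in sys.argv[1:4]])
s=readout.get_state();R=Ro.from_euler('xyz',s['eef_rot']).as_matrix()
print(round(s['time'],2),s['ee_pos'].round(4),s['eef_rot'].round(4),'F',s['ft_force'].round(1),'T',s['wrist_torque'].round(2),'w',round(s['grip_width'],4),'togo cm',(100*R.T@(t-s['ee_pos'])).round(3))
E
python3 go.py .5292 -.1644 .165
python3 - <<'E'
from h import *
c,K,P,d=cam("wrist"); np.savez('w4.npz',c=c,K=K,P=P)
b,K,P,d=cam("scene"); q=proj(K,P,[.529,-.164,.13]).astype(int)
A=cv2.resize(b[q[1]-45:q[1]+45,q[0]-35:q[0]+35],(350,450),interpolation=cv2.INTER_CUBIC)
B=cv2.resize(c[130:400,200:470],(450,450),interpolation=cv2.INTER_CUBIC)
save(np.hstack([A,B]),'crop5.png')
E
```

```text
8.95 [ 0.5298 -0.1642  0.2231] [-3.141e+00  1.000e-04  7.977e-01] F [ 0.1  0.2 -3.9] T [-0.01  0.02 -0.04] w 0.0325 togo cm [-0.062 -0.026  5.813]
```

View pics/crop5.png

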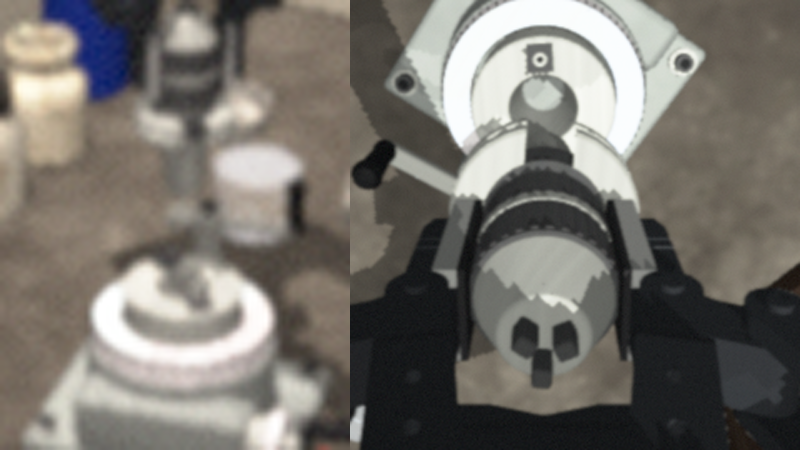

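In view: the dog at crop (540,58), bore at (543,107), and the slot nearly aligned. I use this view to refine the axis and the angle.

Run:
```python
from h import *
a=np.load('w4.npz');c,K,P=a['c'],a['K'],a['P']
f=lambda x,y,z: ray(K,P,200+(x-350)/1.6667-.2,130+y/1.6667-.2,z)
print('dog',f(540,58,.1),'bore',f(543,107,.092), 'edges',f(509,107,.092),f(577,107,.092))
e=f(540,58,.1)[:2]-np.array([.5292,-.1644]);print(np.linalg.norm(e),np.arctan2(-e[0],e[1]))
g=cv2.cvtColor(c,cv2.COLOR_RGB2GRAY).astype(int); z=.2231-.0339+.012
for s in(-1,1):
  pts=[]
  for v in range(206,232):
    for u in range(316,316+s*26,s):
        if g[v,u]<150<=g[v,u+s]:
            pts.append(ray(K,P,u+s*(150-g[v,u])/(g[v,u+s]-g[v,u]),v,z)); break
  pts=np.array(pts); print(s,len(pts),pts[0],pts[-1]); q=np.polyfit(pts[:,1],pts[:,0],1); print(np.arctan(-q[0]))
```

```text
dog [ 0.51047113 -0.14790887  0.1       ] bore [ 0.52882776 -0.16404964  0.092     ] edges [ 0.51794212 -0.17520637  0.092     ] [ 0.53971233 -0.15289399  0.092     ]
0.024954517743912087 0.8488487528478735
-1 26 [ 0.50513041 -0.1510714   0.2012    ] [ 0.51324543 -0.15996315  0.2012    ]
0.6321114923808947
1 26 [ 0.51535285 -0.14059375  0.2012    ] [ 0.52493161 -0.14798366  0.2012    ]
1.006737955811438
```

Request:
play_rows(
  plan=[
    {"grip": 0, "translation": [-0.06, -0.02, 1.5], "rot": [0, 0, 0]},
    {"grip": 0, "translation": [0, 0, 1.5], "rot": [0, 0, 0]},
    {"grip": 0, "translation": [0, 0, 1.5], "rot": [0, 0, 0]},
    {"grip": 0, "translation": [0, 0, 1], "rot": [0, 0, 0]},
    {"grip": 0, "translation": [0, 0, 1], "rot": [0, 0, 0]},
    {"grip": 0, "translation": [0, 0, 0.7], "rot": [0, 0, 0]},
    {"grip": 0, "translation": [0, 0, 0.5], "rot": [0, 0, 0]},
    {"grip": 0, "translation": [0, 0, 0.3], "rot": [0, 0, 0]},
    {"grip": 0, "translation": [0, 0, 0.1], "rot": [0, 0, 0]},
    {"grip": 0, "translation": [0, 0, 0], "rot": [0, 0, 0]},
    {"grip": 0, "translation": [0, 0, 0], "rot": [0, 0, 0]},
  ],
)

```text
time: 10.15
ee_pos: [0.5297, -0.165, 0.1428]
eef_rot: [3.141, -0.0, 0.799]
ft_force: [0.0, 1.0, -5.0]
grip_width: 0.0327
```

```bash
python3 go.py .5291 -.1643 .134
```

```text
10.15 [ 0.5297 -0.165   0.1428] [ 3.1408e+00 -3.0000e-04  7.9930e-01] F [ 0.  1. -5.] T [ 0.05 -0.    0.02] w 0.0327 togo cm [ 0.006 -0.097  0.883]
```

Request:
play_rows(
  plan=[
    {"grip": 0, "translation": [0, -0.05, 0.3], "rot": [0, 0, 0]},
    {"grip": 0, "translation": [0, 0, 0.2], "rot": [0, 0, 0]},
    {"grip": 0, "translation": [0, 0, 0.1], "rot": [0, 0, 0]},
    {"grip": 0, "translation": [0, 0, 0], "rot": [0, 0, 0]},
  ],
)

```text
time: 10.55
ee_pos: [0.5289, -0.1645, 0.136]
eef_rot: [-3.141, 0.0, 0.799]
ft_force: [-0.1, -0.7, -4.5]
grip_width: 0.0322
```

```bash
python3 go.py .5291 -.1643 .134
```

```text
10.55 [ 0.5289 -0.1645  0.136 ] [-3.1411e+00  2.0000e-04  7.9930e-01] F [-0.1 -0.7 -4.5] T [0.1  0.02 0.03] w 0.0322 togo cm [0.028 0.004 0.196]
```

Request:
play_rows(
  plan=[
    {"grip": 0, "translation": [0, 0, 0.1], "rot": [0, 0, 0]},
    {"grip": 0, "translation": [0, 0, 0.1], "rot": [0, 0, 0]},
    {"grip": 0, "translation": [0, 0, 0], "rot": [0, 0, 0]},
  ],
)

```text
time: 10.85
ee_pos: [0.529, -0.1645, 0.1341]
eef_rot: [-3.141, 0.0, 0.799]
ft_force: [-0.1, -0.6, -3.3]
grip_width: 0.0324
```

Request:
play_rows(
  plan=[
    {"grip": 0, "translation": [0, 0, 0.05], "rot": [0, 0, 0]},
    {"grip": 0, "translation": [0, 0, 0.05], "rot": [0, 0, 0]},
    {"grip": 0, "translation": [0, 0, 0], "rot": [0, 0, 0]},
  ],
)

```text
time: 11.15
ee_pos: [0.5292, -0.1646, 0.1336]
eef_rot: [3.141, -0.0, 0.799]
ft_force: [-0.0, -0.1, -1.7]
grip_width: 0.0321
```

Request:
play_rows(
  plan=[
    {"grip": 0, "translation": [0, 0, 0.05], "rot": [0, 0, 0]},
    {"grip": 0, "translation": [0, 0, 0], "rot": [0, 0, 0]},
    {"grip": 0, "translation": [0, 0, 0], "rot": [0, 0, 0]},
  ],
)

```text
time: 11.45
ee_pos: [0.5294, -0.1647, 0.1334]
eef_rot: [3.141, -0.0, 0.799]
ft_force: [-2.6, -0.4, 3.3]
grip_width: 0.0326
```

```bash
python3 go.py .5291 -.1643 .134
```

```text
11.45 [ 0.5294 -0.1647  0.1334] [ 3.1407e+00 -3.0000e-04  7.9930e-01] F [-2.6 -0.4  3.3] T [-0.02  0.24  0.06] w 0.0326 togo cm [ 0.011 -0.049 -0.061]
```

Contact is at exactly the riding height, about 7 N. Turning anticlockwise under this pressure.

Request:
play_rows(
  plan=[
    {"grip": 0, "translation": [0, 0, 0], "rot": [0, 0, -1]},
    {"grip": 0, "translation": [0, 0, 0], "rot": [0, 0, -1]},
    {"grip": 0, "translation": [0, 0, 0.02], "rot": [0, 0, 0]},
  ],
)

```text
time: 11.75
ee_pos: [0.5295, -0.1645, 0.1328]
eef_rot: [3.141, -0.001, 0.835]
ft_force: [0.9, 0.4, 2.4]
grip_width: 0.0325
```

Request:
play_rows(
  plan=[
    {"grip": 0, "translation": [0, 0, 0], "rot": [0, 0, -1]},
    {"grip": 0, "translation": [0, 0, 0], "rot": [0, 0, -1]},
    {"grip": 0, "translation": [0, 0, 0], "rot": [0, 0, 0]},
  ],
)

```text
time: 12.05
ee_pos: [0.5289, -0.1643, 0.1322]
eef_rot: [-3.141, -0.0, 0.87]
ft_force: [1.6, 0.4, -2.7]
grip_width: 0.0325
```

```bash
python3 go.py .5291 -.1643 .134
```

```text
12.05 [ 0.5289 -0.1643  0.1322] [-3.1409e+00 -1.0000e-04  8.7020e-01] F [ 1.6  0.4 -2.7] T [ 0.21 -0.34  0.05] w 0.0325 togo cm [ 0.008  0.016 -0.183]
```

The force fell and z dropped about 1 mm, so the slots are finding the dogs. Easing down.

Request:
play_rows(
  plan=[
    {"grip": 0, "translation": [0, 0, 0.07], "rot": [0, 0, -0.5]},
    {"grip": 0, "translation": [0, 0, 0.07], "rot": [0, 0, 0]},
    {"grip": 0, "translation": [0, 0, 0], "rot": [0, 0, 0]},
  ],
)

```text
time: 12.35
ee_pos: [0.5289, -0.1642, 0.1307]
eef_rot: [-3.141, -0.0, 0.878]
ft_force: [3.5, 2.2, -4.1]
grip_width: 0.0322
```

```bash
python3 go.py .5291 -.1643 .126
```

```text
12.35 [ 0.5289 -0.1642  0.1307] [-3.1409e+00 -2.0000e-04  8.7800e-01] F [ 3.5  2.2 -4.1] T [ 0.45 -0.57  0.18] w 0.0322 togo cm [0.001 0.02  0.467]
```

Request:
play_rows(
  plan=[
    {"grip": 0, "translation": [0.03, 0.01, 0.05], "rot": [0, 0, 0]},
    {"grip": 0, "translation": [0, 0, 0.05], "rot": [0, 0, 0]},
    {"grip": 0, "translation": [0, 0, 0], "rot": [0, 0, 0]},
  ],
)

```text
time: 12.65
ee_pos: [0.5292, -0.1643, 0.13]
eef_rot: [-3.141, 0.0, 0.878]
ft_force: [2.0, 2.2, -4.4]
grip_width: 0.0324
```

```bash
python3 go.py .5291 -.1643 .126
```

```text
12.65 [ 0.5292 -0.1643  0.13  ] [-3.1411e+00  1.0000e-04  8.7790e-01] F [ 2.   2.2 -4.4] T [ 0.37 -0.31  0.18] w 0.0324 togo cm [-0.006 -0.005  0.398]
```

Request:
play_rows(
  plan=[
    {"grip": 0, "translation": [0.02, 0, 0.05], "rot": [0, 0, -1]},
    {"grip": 0, "translation": [0.01, 0, 0.05], "rot": [0, 0, 0]},
    {"grip": 0, "translation": [0, 0, 0.05], "rot": [0, 0, 0]},
    {"grip": 0, "translation": [0, 0, 0], "rot": [0, 0, 0]},
  ],
)

```text
time: 13.05
ee_pos: [0.5293, -0.1643, 0.1284]
eef_rot: [-3.141, 0.0, 0.895]
ft_force: [-0.0, 0.1, -4.1]
grip_width: 0.032
```

```bash
python3 go.py .5291 -.1643 .126
```

```text
13.05 [ 0.5293 -0.1643  0.1284] [-3.1412e+00  4.0000e-04  8.9500e-01] F [-0.   0.1 -4.1] T [-0.02  0.05  0.02] w 0.032 togo cm [-0.012 -0.01   0.242]
```

Forces are all near zero now, so it is centred. Continuing down.

Request:
play_rows(
  plan=[
    {"grip": 0, "translation": [0, 0, 0.06], "rot": [0, 0, 0]},
    {"grip": 0, "translation": [0, 0, 0.06], "rot": [0, 0, 0]},
    {"grip": 0, "translation": [0, 0, 0.05], "rot": [0, 0, 0]},
    {"grip": 0, "translation": [0, 0, 0], "rot": [0, 0, 0]},
  ],
)

```text
time: 13.45
ee_pos: [0.5294, -0.1642, 0.1269]
eef_rot: [-3.141, 0.0, 0.895]
ft_force: [-0.2, 0.3, -4.8]
grip_width: 0.0323
```

```bash
python3 go.py .5291 -.1643 .126
```

```text
13.45 [ 0.5294 -0.1642  0.1269] [-3.1414e+00  1.0000e-04  8.9520e-01] F [-0.2  0.3 -4.8] T [-0.06  0.07  0.03] w 0.0323 togo cm [-0.029 -0.016  0.086]
```

Request:
play_rows(
  plan=[
    {"grip": 0, "translation": [0, 0, 0.05], "rot": [0, 0, 0]},
    {"grip": 0, "translation": [0, 0, 0.05], "rot": [0, 0, 0]},
    {"grip": 0, "translation": [0, 0, 0.05], "rot": [0, 0, 0]},
    {"grip": 0, "translation": [0, 0, 0], "rot": [0, 0, 0]},
  ],
)

```text
time: 13.85
ee_pos: [0.5297, -0.1643, 0.126]
eef_rot: [3.141, 0.0, 0.895]
ft_force: [-2.2, -0.8, 1.2]
grip_width: 0.0327
```

```bash
python3 go.py .5291 -.1643 .126
```

```text
13.85 [ 0.5297 -0.1643  0.126 ] [3.1411 0.     0.8953] F [-2.2 -0.8  1.2] T [-0.05  0.49  0.06] w 0.0327 togo cm [-0.035 -0.044 -0.001]
```

Request:
play_rows(
  plan=[
    {"grip": 0, "translation": [0, 0, 0.06], "rot": [0, 0, 0]},
    {"grip": 0, "translation": [0, 0, 0], "rot": [0, 0, 0]},
    {"grip": 0, "translation": [0, 0, 0], "rot": [0, 0, 0]},
  ],
)

```text
time: 14.15
ee_pos: [0.5299, -0.1644, 0.126]
eef_rot: [3.14, -0.0, 0.895]
ft_force: [-4.3, 0.8, 5.4]
grip_width: 0.0324
```

```bash
python3 go.py .5291 -.1643 .126
```

```text
14.15 [ 0.5299 -0.1644  0.126 ] [ 3.1405e+00 -1.0000e-04  8.9540e-01] F [-4.3  0.8  5.4] T [0.   0.8  0.07] w 0.0324 togo cm [-0.038 -0.068 -0.002]
```

Firm stop at the home height (origin ≈ 0.092), 8 mm below first contact. Releasing with a partial opening and rising straight up.

Request:
play_rows(
  plan=[
    {"grip": 0, "translation": [0, 0, -0.09], "rot": [0, 0, 0]},
    {"grip": 0, "translation": [0, 0, 0], "rot": [0, 0, 0]},
    {"grip": 52, "translation": [0, 0, 0], "rot": [0, 0, 0]},
    {"grip": 52, "translation": [0, 0, 0], "rot": [0, 0, 0]},
    {"grip": 52, "translation": [0, 0, 0], "rot": [0, 0, 0]},
    {"grip": 52, "translation": [0, 0, 0], "rot": [0, 0, 0]},
    {"grip": 52, "translation": [0, 0, 0], "rot": [0, 0, 0]},
  ],
)

```text
time: 14.85
ee_pos: [0.5296, -0.1641, 0.1258]
eef_rot: [3.141, -0.0, 0.895]
ft_force: [0.7, 0.6, 0.6]
grip_width: 0.0442
```

Request:
play_rows(
  plan=[
    {"grip": 52, "translation": [0, 0, -1], "rot": [0, 0, 0]},
    {"grip": 52, "translation": [0, 0, -2], "rot": [0, 0, 0]},
    {"grip": 52, "translation": [0, 0, -2], "rot": [0, 0, 0]},
    {"grip": 52, "translation": [0, 0, -2], "rot": [0, 0, 0]},
    {"grip": 52, "translation": [0, 0, -2], "rot": [0, 0, 0]},
    {"grip": 52, "translation": [0, 0, -2], "rot": [0, 0, 0]},
    {"grip": 0, "translation": [0, 0, -2], "rot": [0, 0, 0]},
    {"grip": 0, "translation": [0, 0, -1], "rot": [0, 0, 0]},
    {"grip": 0, "translation": [0, 0, 0], "rot": [0, 0, 0]},
    {"grip": 0, "translation": [0, 0, 0], "rot": [0, 0, 0]},
  ],
)

```text
time: 15.85
ee_pos: [0.5294, -0.1641, 0.2653]
eef_rot: [-3.141, 0.0, 0.895]
ft_force: [0.2, 0.1, -1.0]
grip_width: 0.0003
```

```bash
python3 go.py .5291 -.1643 .126
python3 - <<'E'
from h import *
c,K,P,d=cam("wrist"); np.savez('w5.npz',c=c,K=K,P=P); save(c,'w5.png')
print('expect origin',proj(K,P,[.5293,-.1643,.104]),'knob',proj(K,P,[.491,-.2166,.142]))
E
```

```text
15.85 [ 0.5294 -0.1641  0.2653] [-3.1412e+00  1.0000e-04  8.9530e-01] F [ 0.2  0.1 -1. ] T [-0.03  0.06  0.04] w 0.0003 togo cm [-3.5000e-02 -1.0000e-03  1.3931e+01]
expect origin [316.10008313 185.08928495] knob [229.261904   201.67944881]
```

View pics/w5.png

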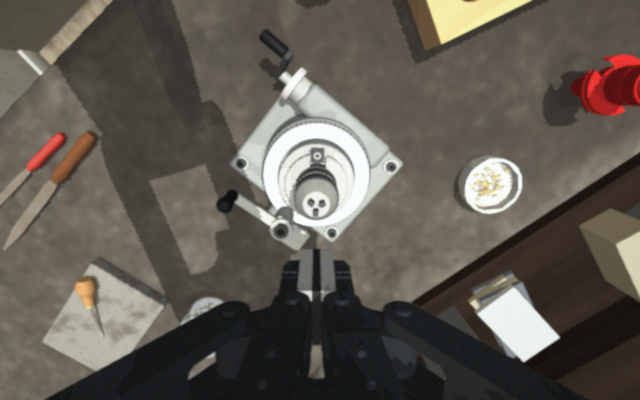

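The chuck stands seated, with the spindle dog visible inside its slot at (317,155). The knob is at about (229,199) and the keeper pivot at (281,230). Turning to yaw 0.206 and moving beside the knob at height, while checking the keeper's angle numerically.

Request:
play_rows(
  plan=[
    {"grip": 0, "translation": [0, 0, 0], "rot": [0, 0, 7.9]},
    {"grip": 0, "translation": [0, 0, 0], "rot": [0, 0, 7.9]},
    {"grip": 0, "translation": [0, 0, 0], "rot": [0, 0, 7.9]},
    {"grip": 0, "translation": [0, 0, 0], "rot": [0, 0, 7.9]},
    {"grip": 0, "translation": [0, 0, 0], "rot": [0, 0, 7.9]},
    {"grip": 0, "translation": [-1.6, 0.8, 0], "rot": [0, 0, 0]},
    {"grip": 0, "translation": [-1.7, 0.9, 0], "rot": [0, 0, 0]},
    {"grip": 0, "translation": [-1.7, 0.9, 0], "rot": [0, 0, 0]},
    {"grip": 0, "translation": [0, 0, 3], "rot": [0, 0, 0]},
    {"grip": 0, "translation": [0, 0, 0], "rot": [0, 0, 0]},
    {"grip": 0, "translation": [0, 0, 0], "rot": [0, 0, 0]},
  ],
)

```text
time: 17.0
ee_pos: [0.4847, -0.1996, 0.2347]
eef_rot: [-3.14, 0.002, 0.207]
ft_force: [0.7, 0.2, 0.5]
grip_width: -0.0004
```

```bash
python3 go.py .4858 -.2004 .131
python3 - <<'E'
from h import *
def knob(c,K,P,name):
    q=proj(K,P,[.4905,-.2185,.128]); u,v=q.astype(int); g=c[v-22:v+22,u-22:u+22].max(2)
    m=(g<55).astype(np.uint8); n,l,st,ce=cv2.connectedComponentsWithStats(m); i=[j for j in range(1,n) if st[j,4]>30]
    for j in i:
        x,y=ce[j]+[u-22,v-22]; w=ray(K,P,x,y,.128); d=w[:2]-[.5389,-.2103]; print(name,st[j].tolist(),w.round(4),np.linalg.norm(d).round(4),'theta',(np.arctan2(-d[1],-d[0])-.206).round(3))
a=np.load('w5.npz'); knob(a['c'],a['K'],a['P'],'w5'); a=np.load('w1.npz'); knob(a['c'],a['K'],a['P'],'w1')
c,K,P,d=cam("wrist"); knob(c,K,P,'now')
E
```

```text
17.0 [ 0.4847 -0.1996  0.2347] [-3.1396e+00  2.4000e-03  2.0720e-01] F [0.7 0.2 0.5] T [ 0.02 -0.02  0.02] w -0.0004 togo cm [ 0.115  0.121 10.373]
w5 [8, 14, 21, 25, 319] [ 0.4907 -0.2232  0.128 ] 0.0499 theta 0.057
w1 [15, 17, 13, 20, 180] [ 0.4906 -0.2237  0.128 ] 0.0501 theta 0.064
now [13, 15, 19, 29, 347] [ 0.491  -0.2239  0.128 ] 0.0498 theta 0.071
```

Keeper angle is about 0.064 rad and the knob is at (0.4907,−0.2236), 50 mm from the pivot as it should be. Descending on the spindle side of the knob with the gripper shut.

Request:
play_rows(
  plan=[
    {"grip": 0, "translation": [0.1, 0.08, 2], "rot": [0, 0, 0]},
    {"grip": 0, "translation": [0, 0, 2.5], "rot": [0, 0, 0]},
    {"grip": 0, "translation": [0, 0, 2.5], "rot": [0, 0, 0]},
    {"grip": 0, "translation": [0, 0, 2], "rot": [0, 0, 0]},
    {"grip": 0, "translation": [0, 0, 1.35], "rot": [0, 0, 0]},
    {"grip": 0, "translation": [0, 0, 0], "rot": [0, 0, 0]},
    {"grip": 0, "translation": [0, 0, 0], "rot": [0, 0, 0]},
  ],
)

```text
time: 17.75
ee_pos: [0.4876, -0.2006, 0.1333]
eef_rot: [3.141, -0.001, 0.206]
ft_force: [-0.0, 0.0, -0.3]
grip_width: -0.0002
```

```bash
python3 go.py .4858 -.2004 .131
```

```text
17.75 [ 0.4876 -0.2006  0.1333] [ 3.141e+00 -7.000e-04  2.065e-01] F [-0.   0.  -0.3] T [0.03 0.01 0.03] w -0.0002 togo cm [-0.175 -0.055  0.233]
```

Request:
play_rows(
  plan=[
    {"grip": 0, "translation": [-0.15, 0.35, 0], "rot": [0, 0, 0]},
    {"grip": 0, "translation": [0, 0.33, 0], "rot": [0, 0, 0]},
    {"grip": 0, "translation": [-0.13, 0.66, 0], "rot": [0, 0, -7.5]},
    {"grip": 0, "translation": [-0.13, 0.66, 0], "rot": [0, 0, -7.5]},
    {"grip": 0, "translation": [-0.13, 0.66, 0], "rot": [0, 0, -7.5]},
    {"grip": 0, "translation": [-0.13, 0.66, 0], "rot": [0, 0, -7.5]},
    {"grip": 0, "translation": [0, 0, 0], "rot": [0, 0, 0]},
    {"grip": 0, "translation": [0, 0, 0], "rot": [0, 0, 0]},
  ],
)

```text
time: 18.55
ee_pos: [0.4927, -0.2337, 0.1328]
eef_rot: [3.141, -0.0, 0.725]
ft_force: [-0.5, 0.5, 0.1]
grip_width: -0.0001
```

```bash
cat > kp.py <<'E'
from h import *
s=readout.get_state(); p=s['ee_pos'][:2]-[.5389,-.2103]; y=s['eef_rot'][2]
t=np.array([np.sin(y),-np.cos(y)]); r=np.array([np.cos(y),np.sin(y)])
print(s['time'],'F',s['ft_force'].round(1),'T',s['wrist_torque'].round(2),'radial',-p@r,'lag',-p@t,'lever angle if touching',y-.206+np.arctan2((p+.0165*t)@t,-(p@r)))
E
python3 kp.py
```

```text
18.55 F [-0.5  0.5  0.1] T [ 0.02  0.   -0.01] radial 0.050126743206809266 lag 0.013108300137253136 lever angle if touching 0.5867659940828459
```

Request:
play_rows(
  plan=[
    {"grip": 0, "translation": [-0.13, 0.66, 0], "rot": [0, 0, -7.5]},
    {"grip": 0, "translation": [-0.13, 0.66, 0], "rot": [0, 0, -7.5]},
    {"grip": 0, "translation": [-0.13, 0.66, 0], "rot": [0, 0, -7.5]},
    {"grip": 0, "translation": [-0.13, 0.66, 0], "rot": [0, 0, -7.5]},
    {"grip": 0, "translation": [-0.13, 0.66, 0], "rot": [0, 0, -7.5]},
    {"grip": 0, "translation": [-0.13, 0.66, 0], "rot": [0, 0, -7.5]},
    {"grip": 0, "translation": [0, 0, 0], "rot": [0, 0, 0]},
    {"grip": 0, "translation": [0, 0, 0], "rot": [0, 0, 0]},
  ],
)

```text
time: 19.35
ee_pos: [0.5223, -0.2588, 0.1324]
eef_rot: [3.141, -0.0, 1.509]
ft_force: [-0.4, -0.7, -0.7]
grip_width: -0.0001
```

```bash
python3 kp.py
```

```text
19.35 F [-0.4 -0.7 -0.7] T [0.02 0.03 0.  ] radial 0.049453062422052 lag 0.013565809161361714 lever angle if touching 1.3625644412067406
```

Request:
play_rows(
  plan=[
    {"grip": 0, "translation": [-0.1, 0.53, 0], "rot": [0, 0, -6]},
    {"grip": 0, "translation": [-0.1, 0.49, 0], "rot": [0, 0, -5.5]},
    {"grip": 0, "translation": [0, 0.05, 0], "rot": [0, 0, 0]},
    {"grip": 0, "translation": [0, 0, 0], "rot": [0, 0, 0]},
    {"grip": 0, "translation": [0, 0, 0], "rot": [0, 0, 0]},
  ],
)

```text
time: 19.85
ee_pos: [0.5329, -0.2608, 0.1323]
eef_rot: [3.141, -0.0, 1.712]
ft_force: [0.2, 0.1, -0.3]
grip_width: 0.0002
```

```bash
python3 kp.py
```

```text
19.85 F [ 0.2  0.1 -0.3] T [-0.01  0.09  0.02] radial 0.049164366403512176 lag 0.013087212343910888 lever angle if touching 1.5752953892583557
```

Request:
play_rows(
  plan=[
    {"grip": 0, "translation": [0, 0.08, 0], "rot": [0, 0, 0]},
    {"grip": 0, "translation": [0, 0.07, 0], "rot": [0, 0, 0]},
    {"grip": 0, "translation": [0, 0, 0], "rot": [0, 0, 0]},
    {"grip": 0, "translation": [0, 0, 0], "rot": [0, 0, 0]},
  ],
)

```text
time: 20.25
ee_pos: [0.5339, -0.2608, 0.1322]
eef_rot: [-3.14, -0.0, 1.715]
ft_force: [-4.4, -0.9, 3.2]
grip_width: -0.0001
```

```bash
python3 kp.py
```

```text
20.25 F [-4.4 -0.9  3.2] T [-0.03  0.8  -0.03] radial 0.049247623617487656 lag 0.012232187518106865 lever angle if touching 1.5952304790133873
```

The reaction has risen to 4.5 N, well above the 1.2 N friction, so the lever is at its stop. Backing off, rising and looking.

Request:
play_rows(
  plan=[
    {"grip": 0, "translation": [0, 0.04, 0], "rot": [0, 0, 0]},
    {"grip": 0, "translation": [0, 0, 0], "rot": [0, 0, 0]},
    {"grip": 0, "translation": [0, -0.4, 0], "rot": [0, 0, 0]},
    {"grip": 0, "translation": [0, -0.5, 0], "rot": [0, 0, 0]},
    {"grip": 0, "translation": [0, 0, -2], "rot": [0, 0, 0]},
    {"grip": 0, "translation": [0, 0, -3], "rot": [0, 0, 0]},
    {"grip": 0, "translation": [0, 0, -3], "rot": [0, 0, 0]},
    {"grip": 0, "translation": [0, 0, -3], "rot": [0, 0, 0]},
    {"grip": 0, "translation": [0, 0, -3], "rot": [0, 0, 0]},
    {"grip": 0, "translation": [0, 0, -2], "rot": [0, 0, 0]},
    {"grip": 0, "translation": [0, 0, 0], "rot": [0, 0, 0]},
    {"grip": 0, "translation": [0, 0, 0], "rot": [0, 0, 0]},
  ],
)

```text
time: 21.45
ee_pos: [0.5261, -0.2621, 0.2924]
eef_rot: [3.141, 0.001, 1.716]
ft_force: [0.1, -0.7, -0.1]
grip_width: 0.0002
```

```bash
python3 go.py .4858 -.2004 .131
python3 - <<'E'
from h import *
c,K,P,d=cam("wrist"); b,K2,P2,_=cam("scene")
q=proj(K2,P2,[.53,-.17,.1]).astype(int)
A=cv2.resize(c[0:360,100:540],(440,360)); B=cv2.resize(b[q[1]-50:q[1]+50,q[0]-50:q[0]+50],(360,360),interpolation=cv2.INTER_CUBIC)
save(np.hstack([A,B]),'fin.png')
w=np.array([.5389,-.2103]); k=w+.05*np.array([np.sin(.206),-np.cos(.206)])
print('expected knob px in crop',proj(K,P,[*k,.128])-[100,0],'chuck',proj(K,P,[.5293,-.1643,.104])-[100,0],'pivot',proj(K,P,[*w,.115])-[100,0])
E
```

```text
21.45 [ 0.5261 -0.2621  0.2924] [3.1406e+00 5.0000e-04 1.7155e+00] F [ 0.1 -0.7 -0.1] T [ 0.   -0.01  0.05] w 0.0002 togo cm [ 6.695 -3.115 16.13 ]
expected knob px in crop [215.45173272 209.57254821] chuck [319.23396636 195.30837678] pivot [270.56017142 201.76952569]
```

View pics/fin.png

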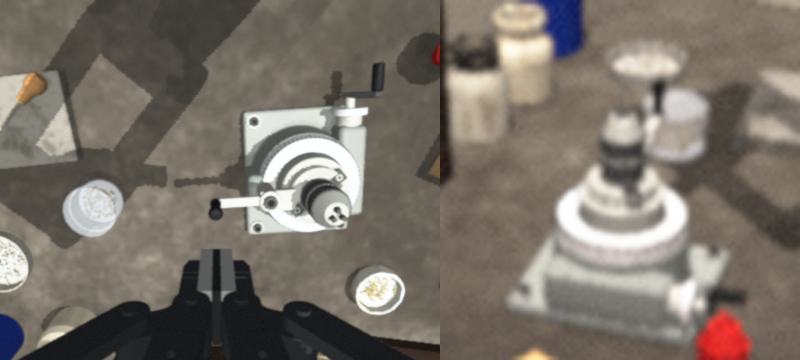

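The knob is at (215,209), matching the position expected at the stop. The blade lies over the flange, the chuck is upright and seated, and the dish and box show no change. Handing in.

```bash
python3 -c "
from plant import workorder; print(workorder.job_done())"
```

```text
the job is handed in; nothing more can be done
None
```

The drill chuck is seated on the spindle and the keeper lever is across at its stop. I handed the job in at about 21.5 s of the 67 s allowed; the hand-in reported no verdict.

- **Fitting:** I lifted the chuck from the rack seat nearest the head, lowered it into the spindle and turned it under about 7 N until the slots dropped over the dogs. It then came to a firm stop at the home height (origin about 92 mm), 8 mm below first contact. No force reading against the head went above about 10 N.
- **Keeper:** I pushed the lever round from about 0.06 rad until it met its stop, where the reaction rose to about 4.5 N against 1.2 N of friction. The final picture shows the knob where it should be at the stop and the blade over the flange. The chuck stands upright.
- **Left alone:** I touched nothing but the chuck and the keeper knob. The last wrist picture shows the round box and the dish undisturbed. The two rack arbors were not in that picture, so I did not re-check them. The gripper ended shut and clear of everything.
- **Checks that disagreed:**
  - The image estimates of the slot angle spread by about 0.07 rad, so I found the fit by feel.
  - A first, rough reading of the keeper angle gave −0.08 rad, below its range. Three later readings agreed on about 0.06.
  - One move call was refused for a missing field and moved nothing.

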